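# Hand over the pedal wrench

## Robot

A 6-joint arm with a two-finger parallel gripper is mounted at the origin on the work surface. World frame = base frame: x ahead of the robot, y to its left, z up, the work surface at z = 0. Lengths are in mm, angles in rad, forces in N, time in s.
With the tool pointing down it reaches from about 350 to 925 mm from the base axis. Payload 6.4 kg.
Tool frame: the origin (TCP) lies at the very end of the fingers, on their centre line; the grasp point (between the pads) lies behind it (grip_point_offset is the z of the grasp point in the tool frame, in mm); z points along the fingers, y is the line along which they close (so a half turn about z gives the same grasp; the last joint's range is limited). The gripper opens to 94 mm and grips with 3 to 60 N. Pads are 16 mm wide; open, the fingers measure 119 mm over their backs; the gripper's body (75 mm by 177 mm) begins 78 mm behind the grasp point.
Start: joints at [0.954, 0.245, 1.558, -0, 1.339, -0.174], TCP at [278.505, 587.323, 205.455] pointing down, gripper open.
Joint ranges: [-3.13, 3.13], [-1.02, 2.26], [0.13, 2.54], [-0.95, 4.09], [0.21, 2.88], [-2.74, 2.74]. Speed limits (rad/s): [2.57, 2.57, 3.14, 3.14, 3.14, 3.14].

## Interface

Orientations are given as a unit quaternion [w, x, y, z].
In Python, from station import * gives the robot as it stands.
- The arm moves only by the tool play_rows, never from a script. Its argument "series" is a list that holds one entry, the list of rows, each a list of 6 numbers: the shift along the tool's x, y, z as a fraction of full scale, then the turn, a rotation vector about the tool's x, y, z as a fraction of full scale. A call has 1 to 20 rows; each row shifts and turns the commanded pose from where the row before left it, along the tool's axes as they then stand; what a row does not reach is not made up. Full scale, the value 1, is 0.15 m for a shift and 45 degrees for a turn. A row lasts 1/10 s, in which the tool goes at most 50 mm and 8.59 degrees, less where a joint would pass 70% of its speed; a pose out of reach is approached as far as the arm can. A call with a number of a shift or a turn outside -1 to 1 is refused whole. A call with a gripper value outside its range is refused whole. "fingers" is the finger opening in mm, from 0 to 94, set as the call begins (left out, the last holds). The fingers move at their own pace and stop on an object; the grip force is fixed at half the most. Time passes only in rows, so rows that do not move let the fingers close. It gives the time, the measured TCP pose, the force, the opening and the grip force at its end, in the units of the state.
- state(): the state, without advancing time (a new reading comes with each control period).
- capture(name): name is "scene" or "top" or "wrist"; returns the picture (384x512x3 uint8, red, green, blue); there is no depth.
- camera_model(name): a dict with "fx", "fy", "cx", "cy" (pixels), "eye" and "orientation" of the camera in the world. Camera axes: x right, y down, z forward; pixel columns grow to the right and rows downward; lengths in mm; the calibration is good to about 2 mm. A picture is of the moment at which its call begins: read the wrist's pose just before it. camera_model takes no time and is no camera call; for the wrist camera it gives the pose at the moment of the call.
- finish_job(): hands the job in; it is judged then, once.
Trained networks look in the newest picture that a camera, given by its name, has taken for a name from the list of things; names that differ only in an ending like _2 or _b are one class to them, and where a whole thing is asked for, a point or a joint stands for the part that bears it (a point fixed in the world has none). Each returns a list of dicts, best first, with "score" (0 to 1); they miss things now and then, are a little off and sometimes report something else, mostly with a low value. They report only what shows in the picture. A call takes as long as a camera call. They do not tell look-alikes from the thing itself.
- recognise(thing, camera): "pixel" ([column, row] in pixels, amid what is visible of it).
- cut_out(thing, camera): "region" (384x512 bool, what is visible of it) and "pixel" ([column, row] in pixels, amid what is visible of it).
- spot_point(thing, camera): "pixel" ([column, row] in pixels: a listed point, or the origin of a listed thing).
The state is a dict: "clock": time; "joints": joint angles; "dq": joint speeds; "joint_torque": joint torques, N m; "ee_pos": TCP position; "tcp_rot": TCP orientation; "wrist_force": force on the tool from outside, world axes, zero at the start; "wrist_torque": the same for the moment, N m; "grip_width": opening from 0.0 (shut) to 1.0 (fully open); "finger_force": force on a finger pad.
Only numpy, scipy, OpenCV 4.12 (cv2) and the standard library are available. Lean on these libraries where they do the work, as an engineer would, in place of code of your own. Each camera call takes 0.05 s, during which the arm holds its last target. There are 200 camera calls.

## Task

Draw the pedal wrench out of its leaning rack and hand it to me: hold it level with its middle about 20 cm above the middle of the cork mat, lined up with the mat's long side, with its black handle pointing away from you and the steel jaw towards you. Finish while still holding it there, still and in the air; do not put it down or let go. Leave the tire levers, jar, seat clamp, lube bottle and patch box where they are.

Things in the scene. Friction and masses are not known exactly. Their poses are not given: they have to be found in the camera images.
- wrench: Pedal wrench, 241 mm long, about 0.26 kg, handle down in wrench_rack. Origin: centre of the handle's end face; z runs from handle end to jaw, x across its width, y its thickness. Black handle 24 wide, 10 thick, z 0-90 mm; steel bar 22 wide, 8 thick, z 90-190; open-jaw head 42 wide, 8 thick, z 190-241. Balance point near z=140 mm; pinch it across the 8 mm thickness anywhere at z 110-180.
- wrench_middle (a point): Point on the wrench's axis 120 mm from the handle's end face.
- handle_end (a point): Centre of the end face of the black handle (the wrench's origin).
- wrench_rack: Fixed rack; origin under its wooden foot (120 x 70 x 12 mm, middle at x=-10). Grey open pocket leaning 30 degrees (the wrench, with play, 33) to its own -x (robot) side: outside 43 x 30, inside 27 x 14, 62 mm deep along the lean; floor centre at x=-4, y=0, z=30 mm, mouth about 84 mm above the shelf. Draw the wrench out along the lean (-0.5, 0, 0.866) by 65 mm or more; 1.5 to 2 mm play a side.
- lever_rack: Fixed rack of the same shape and size as wrench_rack, holding the yellow tire levers. The two may stand either way round, left or right.
- tire_levers: Pair of yellow plastic tire levers clipped together, 122 mm long, 22 mm wide, 11 to 14 mm thick, leaning in lever_rack like the wrench; origin at the centre of the lower end, z along the length. To be left alone.
- mat: Fixed cork mat, 240 mm (its own x) by 150 mm (its own y), 3 mm thick; origin at the centre of its underside. Its +x axis points away from the robot.
- jar: Glass jar with steel screw lid, 72 mm diameter, 100 mm high, origin at the underside's centre; leave alone.
- seat_clamp: Aluminium seat post clamp, ring of 37 mm diameter, 14 mm high; leave alone.
- lube_bottle: White lube bottle with red cap, 42 mm diameter, 125 mm high; leave alone.
- patch_box: Green patch box, 45 x 90 x 25 mm; leave alone.
Mind the look-alikes: they are no part of the job. Of the things that look like the wrench, the larger one is meant. Leave any blue look-alike of the lever_rack alone.

How it is judged:
By the outcome, as a careful person would: the job done as asked, in the order asked, and still so for the second after the job is handed in, while the arm keeps its last pose, push and grip.
It also fails if it takes over 45 s, if anything falls off the work surface, if the arm or the gripper's body presses on something with over 40 N, if the wrist force passes 120 N, or if a joint passes its speed limit or range.

## Working session

There is one attempt and no reset: what is moved stays moved. The work goes in short steps, Python scripts to look and compute and a tool call to move; the robot and the scene stay as the last step left them, time stands still between calls to the robot, and variables do not carry over. Pictures are saved under pics/ and viewed, at most 10 in all, crops included, and the job is handed in when it is done.

Besides the shell and the picture viewer there is one more tool, called as name(argument=value, ...) on one line, values as JSON. play_rows: Moves the arm, as the interface text tells. Its arguments: {"type":"object","properties":{"series":{"type":"array","items":{"type":"array","items":{"type":"array","items":{"type":"number","minimum":-1,"maximum":1}}}},"fingers":{"type":"number"}},"required":["series"]}

```bash
mkdir -p pics; ls
python3 - <<'E'
from station import *
import cv2, numpy as np
ims=[]
for c in ("scene","top"):
    im=capture(c); cv2.imwrite(f"pics/{c}0.png",cv2.resize(im[:,:,::-1],(800,600),interpolation=cv2.INTER_CUBIC))
    m=camera_model(c); print(c,{k:np.round(v,3).tolist() for k,v in m.items()})
    for t in ("wrench","wrench_rack","lever_rack","tire_levers","mat","jar","lube_bottle","seat_clamp","patch_box"):
        print(t,[(np.round(d["pixel"]).tolist(),round(d["score"],2)) for d in recognise(t,c)])
print(state())
E
```

```text
pics
scene {'fx': 353.524, 'fy': 353.524, 'cx': 249.822, 'cy': 191.617, 'eye': [1098.929, -590.803, 621.574], 'orientation': [-0.438, 0.831, 0.31, -0.151]}
wrench [([113.0, 181.0], 0.92), ([69.0, 246.0], 0.81)]
wrench_rack [([151.0, 242.0], 0.78)]
lever_rack [([291.0, 148.0], 0.78)]
tire_levers []
mat [([227.0, 210.0], 0.74), ([309.0, 230.0], 0.16)]
jar [([202.0, 269.0], 0.9)]
lube_bottle [([317.0, 174.0], 0.93), ([112.0, 178.0], 0.63)]
seat_clamp [([309.0, 225.0], 0.55)]
patch_box [([281.0, 254.0], 0.85)]
top {'fx': 363.624, 'fy': 363.624, 'cx': 255.193, 'cy': 188.289, 'eye': [509.39, -11.212, 1268.124], 'orientation': [-0.033, 0.716, -0.697, 0.034]}
wrench [([361.0, 272.0], 0.82), ([338.0, 254.0], 0.75)]
wrench_rack [([323.0, 220.0], 0.57)]
lever_rack [([141.0, 223.0], 0.96), ([253.0, 217.0], 0.7), ([185.0, 219.0], 0.69)]
tire_levers [([273.0, 143.0], 0.53), ([176.0, 231.0], 0.44), ([183.0, 217.0], 0.3)]
mat [([254.0, 214.0], 0.6)]
jar [([327.0, 171.0], 0.89)]
lube_bottle [([179.0, 168.0], 0.44)]
seat_clamp [([234.0, 144.0], 0.48)]
patch_box [([271.0, 142.0], 0.9)]
{'clock': 1.0, 'joints': array([ 9.53902429e-01,  2.45058023e-01,  1.55777385e+00, -3.33602246e-06,
        1.33870559e+00, -1.74085123e-01]), 'dq': array([-1.12376275e-03,  8.18704985e-04,  2.32836678e-04,  5.68920637e-05,
       -2.94698463e-03, -1.47081139e-03]), 'joint_torque': array([ 5.24422558e-04, -4.15833199e+01, -3.14884079e+01,  6.86847861e-02,
        2.87337124e-02, -4.92548615e-07]), 'ee_pos': array([278.51218484, 587.33473084, 205.49620562]), 'tcp_rot': array([1.21296498e-05, 2.19599572e-01, 9.75590092e-01, 2.48404752e-05]), 'wrist_force': array([ 0.28068828, -0.86611242,  0.42270123]), 'wrist_torque': array([-0.01065471, -0.02584001,  0.0298126 ]), 'finger_force': 0.0, 'grip_width': 0.9996977273725985}
```

View pics/scene0.png

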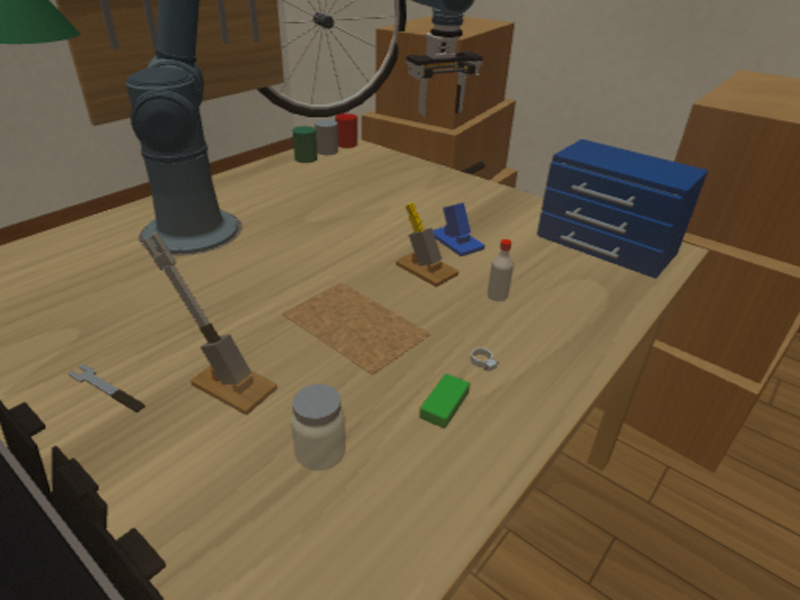

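View pics/top0.png

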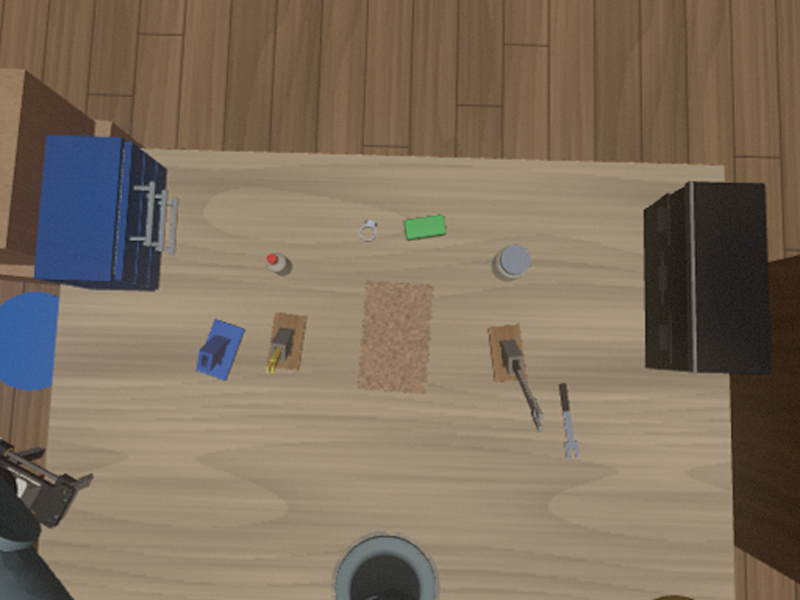

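The picture shows the wrench leaning in the right-hand rack: scene 800x600 (180,285), top (528,390). A smaller wrench lies flat beside it at scene (105,388), top (568,420). The yellow levers are in the left rack at scene (415,240), with an empty blue look-alike rack at (460,230). The mat is at the centre.

Wrench candidates are A, the leaning one at native scene pixel (113,181), and B, the flat and shorter one at (69,246). I choose A because it is the larger and stands in a rack. Next I'll measure it and check it in a crop.

```bash
cat > h.py <<'E'
from station import *
import cv2, numpy as np
from scipy.spatial.transform import Rotation as R
def rot(q): q=np.asarray(q); return R.from_quat([q[1],q[2],q[3],q[0]]).as_matrix()
def ray(m,p):
    d=rot(m["orientation"])@np.array([(p[0]-m["cx"])/m["fx"],(p[1]-m["cy"])/m["fy"],1]); return np.array(m["eye"]),d/np.linalg.norm(d)
def atz(m,p,z):
    e,d=ray(m,p); return e+d*(z-e[2])/d[2]
def proj(m,P):
    c=(np.atleast_2d(P)-m["eye"])@rot(m["orientation"]); return np.c_[c[:,0]/c[:,2]*m["fx"]+m["cx"],c[:,1]/c[:,2]*m["fy"]+m["cy"]]
def tri(ms,ps):
    A=np.zeros((3,3));b=np.zeros(3)
    for m,p in zip(ms,ps):
        e,d=ray(m,p);Q=np.eye(3)-np.outer(d,d);A+=Q;b+=Q@e
    return np.linalg.solve(A,b)
E
python3 - <<'E'
from h import *
np.set_printoptions(precision=1,suppress=True)
cams=("scene","top"); M={c:camera_model(c) for c in cams}; I={c:capture(c) for c in cams}
mid=[];N=[];tips=[]
for c in cams:
    ds=cut_out("wrench",c)
    for d in ds:
        r=d["region"]; ys,xs=np.nonzero(r); print(c,d["pixel"],d["score"],r.sum(),xs.min(),xs.max(),ys.min(),ys.max(), cv2.minAreaRect(np.c_[xs,ys].astype(np.int32)))
    for t in ("wrench_middle","handle_end","wrench_rack","mat"):
        print(c,t,[(np.round(d["pixel"],1).tolist(),round(d["score"],2)) for d in spot_point(t,c)])
    for d in cut_out("mat",c)[:1]:
        cs,_=cv2.findContours(d["region"].astype(np.uint8),0,1); k=max(cs,key=cv2.contourArea)
        rc=cv2.boxPoints(cv2.minAreaRect(k))
        if c=="top":
            P=np.array([atz(M[c],p,3) for p in rc]); print("mat",P,P.mean(0), np.linalg.norm(np.diff(P,axis=0),axis=1))
    for d in cut_out("wrench_rack",c)[:1]:
        r=d["region"];cv2.imwrite(f"pics/rackmask_{c}.png",r.astype(np.uint8)*255)
s=cv2.resize(I["scene"][130:270,40:190],(600,560),interpolation=3); t=cv2.resize(I["top"][195:305,300:380],None,fx=5,fy=5,interpolation=3)
cv2.imwrite("pics/c1.png",np.hstack([cv2.resize(s,(400,373)),cv2.resize(t,(271,373))])[:,:,::-1])
E
```

```text
scene [65.7, 248.5] 0.9 314 44 90 234 262 ((68.04551696777344, 246.99485778808594), (50.07960891723633, 10.366554260253906), 27.21611213684082)
scene [113.0, 178.1] 0.65 749 91 140 149 219 ((116.79900360107422, 184.1417236328125), (79.87271118164062, 12.529929161071777), 56.54669189453125)
scene wrench_middle [([124.1, 197.4], 0.86), ([67.7, 248.3], 0.84)]
scene handle_end [([92.2, 260.7], 0.81)]
scene wrench_rack [([153.3, 250.3], 0.61)]
scene mat [([227.1, 205.1], 0.94)]
top [362.6, 270.4] 0.68 281 358 370 247 291 ((363.8644714355469, 269.0681457519531), (44.921470642089844, 8.167539596557617), 83.8844985961914)
top [340.9, 254.7] 0.55 222 328 347 231 275 ((338.04315185546875, 252.76727294921875), (47.139015197753906, 6.827935695648193), 66.80140686035156)
top [255.9, 215.9] 0.33 3019 229 277 180 252 ((252.67056274414062, 215.78236389160156), (44.100486755371094, 69.87051391601562), 4.39870548248291)
top wrench_middle [([334.5, 247.9], 0.79), ([362.8, 270.9], 0.71)]
top handle_end [([360.6, 246.9], 0.59)]
top wrench_rack [([324.4, 221.9], 0.65), ([327.6, 223.0], 0.63)]
top mat [([253.3, 213.6], 0.65)]
mat [[419.3  76.8   3. ]
 [658.3  66.4   3. ]
 [650.6 -88.6   3. ]
 [411.8 -75.5   3. ]] [535.   -5.2   3. ] [239.3 155.2 239.1]
```

View pics/c1.png

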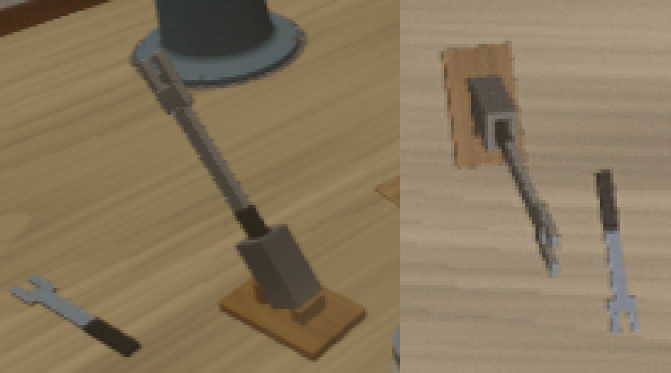

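The crop confirms the choice: the larger wrench leans in the right rack with its jaw at the upper end, and the shorter one lies flat beside it. In the top view the wrench looks edge-on, so I'll fit a model to both silhouettes to settle its roll as well as its axis.

```bash
cat > fit.py <<'E'
from h import *
from scipy.optimize import minimize
np.set_printoptions(precision=2,suppress=True)
cams=("scene","top"); M={c:camera_model(c) for c in cams}; masks={}
for c in cams:
    capture(c); ds=cut_out("wrench",c)
    tgt=np.array({"scene":(113,180),"top":(340,254)}[c]); masks[c]=min(ds,key=lambda d:np.linalg.norm(np.array(d["pixel"])-tgt))["region"].astype(np.float32)
U=4
def boxes(hyp,z0):
    L=[(24,10,z0,90),(22,8,90,190),(42,8,190,241)] 
    return [[(sx*w/2,sy*t/2,z) for sx in(-1,1) for sy in(-1,1) for z in(a,b)] if hyp==0 else [(sy*t/2,sx*w/2,z) for sx in(-1,1) for sy in(-1,1) for z in(a,b)] for w,t,a,b in L]
def render(c,p,hyp,z0):
    x,y,yaw,lean=p[:4]; Rm=R.from_euler("ZY",[yaw,-lean]).as_matrix()
    # wrench frame: X in lean plane, Y = rack y; base at height ~33
    im=np.zeros((384*U,512*U),np.uint8)
    for b in boxes(hyp,z0):
        uv=proj(M[c],np.array(b)@Rm.T+[x,y,p[5]])
        cv2.fillConvexPoly(im,cv2.convexHull(((uv+.5)*U).astype(np.int32)),255)
    return cv2.resize(im,(512,384),interpolation=cv2.INTER_AREA)/255.
def cost(p,hyp):
    s=0
    for c in cams:
        r=render(c,p,hyp,p[4]); m=masks[c]; s+=1-np.minimum(r,m).sum()/np.maximum(r,m).sum()
    return s+((p[5]-32)/10)**2*.05+((p[3]-.576)/.1)**2*.02
for hyp in (0,1):
    best=None
    for yaw in(-.3,0,.3):
        x0=np.array([490,-200,yaw,.576,65,32.]); S=np.vstack([x0]+[x0+d for d in np.diag([20,20,.2,.05,10,3])])
        r=minimize(cost,x0,args=(hyp,),method="Nelder-Mead",options=dict(initial_simplex=S,maxiter=500))
        if best is None or r.fun<best.fun: best=r
    print("width in lean plane" if hyp==0 else "width along rack y",best.fun,best.x)
# foot from top: brown rack mask
E
python3 fit.py
python3 - <<'E'
from h import *
m=camera_model("top"); r=cv2.imread("pics/rackmask_top.png",0); ys,xs=np.nonzero(r); print(r.sum()/255, cv2.minAreaRect(np.c_[xs,ys].astype(np.int32)))
b=cv2.boxPoints(cv2.minAreaRect(np.c_[xs,ys].astype(np.int32))); P=np.array([atz(m,p,12) for p in b]);print(P.round(),P.mean(0).round(1))
print("middle", tri([camera_model("scene"),m],[(124.1,197.4),(334.5,247.9)]))
E
```

```text
width in lean plane 0.4558787228694322 [ 521.   -250.69    0.15    0.64   66.02   33.28]
width along rack y 0.9150760674190853 [ 516.22 -249.22    0.22    0.57   68.01   33.18]
637.0 ((324.34619140625, 225.7692413330078), (34.853759765625, 20.589765548706055), 82.87498474121094)
[[ 559. -210.   12.]
 [ 570. -280.   12.]
 [ 452. -296.   12.]
 [ 441. -226.   12.]] [ 505.5 -252.9   12. ]
middle [ 439.43113444 -260.99659904  126.50330014]
```

The width lies in the lean plane with yaw about 0.14, so the pinch direction is horizontal along the rack's y. I'll grip from above with the fingers tilted 27° past vertical toward the robot. That keeps the jaw clear of the palm and lets the arm end in a comfortable pose over the mat. Next is planning the transit.

```bash
cat >> h.py <<'E'
def pose():
    s=state(); return np.array(s["ee_pos"]),rot(s["tcp_rot"])
def tilt(yaw,t):  # y_t = -rack y ; z_t leaning t rad past vertical toward robot
    y=np.array([np.sin(yaw),-np.cos(yaw),0]); z=np.array([-np.sin(t)*np.cos(yaw),-np.sin(t)*np.sin(yaw),-np.cos(t)])
    return np.c_[np.cross(y,z),y,z]
def rows(p0,R0,p1,R1,n,dec=2,polar=False):
    rv=R.from_matrix(R0.T@R1).as_rotvec(); out=[]; p,Rc=p0.copy(),R0.copy()
    f=lambda p:np.array([np.hypot(p[0],p[1]),np.arctan2(p[1],p[0]),p[2]])
    g=lambda c:np.array([c[0]*np.cos(c[1]),c[0]*np.sin(c[1]),c[2]])
    for k in range(1,n+1):
        a=k/n; pt=g(f(p0)*(1-a)+f(p1)*a) if polar else p0*(1-a)+p1*a
        Rt=R0@R.from_rotvec(rv*a).as_matrix()
        d=np.round(Rc.T@(pt-p)/150,dec); w=np.round(R.from_matrix(Rc.T@Rt).as_rotvec()/(np.pi/4),dec)
        out.append((np.r_[d,w]+0).tolist()); p=p+Rc@d*150; Rc=Rc@R.from_rotvec(w*np.pi/4).as_matrix()
    print(out); print("end",p.round(1)); return p,Rc
E
python3 - <<'E'
from h import *
import station
print([k for k in dir(station) if not k.startswith("__")])
m=camera_model("top"); print("mat spot",atz(m,(253.3,213.6),3).round(1), atz(camera_model("scene"),(227.1,205.1),3).round(1))
p,Rm=pose(); up=p+[0,0,150]
p,Rm=rows(p,Rm,up,Rm,5)
p,Rm=rows(p,Rm,np.array([480,-270,360.]),tilt(.14,0),25,polar=True)
E
```

```text
['MotionError', 'camera_model', 'capture', 'cut_out', 'finish_job', 'grip_point_offset', 'recognise', 'spot_point', 'state']
mat spot [540.5  -7.5   3. ] [529.6  -1.5   3. ]
[[0.0, 0.0, -0.2, 0.0, 0.0, 0.0], [0.0, 0.0, -0.2, 0.0, 0.0, 0.0], [0.0, 0.0, -0.2, 0.0, 0.0, 0.0], [0.0, 0.0, -0.2, 0.0, 0.0, 0.0], [0.0, 0.0, -0.2, 0.0, 0.0, 0.0]]
end [278.5 587.3 355.4]
[[-0.28, -0.04, 0.0, 0.0, 0.0, 0.13], [-0.28, -0.02, 0.0, 0.0, 0.0, 0.13], [-0.28, -0.02, 0.0, 0.0, 0.0, 0.13], [-0.28, 0.0, 0.0, 0.0, 0.0, 0.13], [-0.28, 0.0, -0.01, 0.0, 0.0, 0.13], [-0.28, 0.02, 0.0, 0.0, 0.0, 0.13], [-0.27, 0.02, 0.0, 0.0, 0.0, 0.13], [-0.27, 0.04, 0.0, 0.0, 0.0, 0.13], [-0.27, 0.04, 0.0, 0.0, 0.0, 0.13], [-0.26, 0.05, 0.0, 0.0, 0.0, 0.13], [-0.26, 0.07, 0.0, 0.0, 0.0, 0.13], [-0.26, 0.07, 0.0, 0.0, 0.0, 0.13], [-0.25, 0.08, -0.01, 0.0, 0.0, 0.13], [-0.25, 0.08, 0.0, 0.0, 0.0, 0.13], [-0.24, 0.1, 0.0, 0.0, 0.0, 0.13], [-0.24, 0.1, 0.0, 0.0, 0.0, 0.14], [-0.23, 0.11, 0.0, 0.0, 0.0, 0.13], [-0.22, 0.12, 0.0, 0.0, 0.0, 0.13], [-0.22, 0.13, 0.0, 0.0, 0.0, 0.13], [-0.21, 0.14, 0.0, 0.0, 0.0, 0.13], [-0.21, 0.14, -0.01, 0.0, 0.0, 0.13], [-0.2, 0.14, 0.0, 0.0, 0.0, 0.13], [-0.19, 0.16, 0.0, 0.0, 0.0, 0.13], [-0.19, 0.16, 0.0, 0.0, 0.0, 0.13], [-0.18, 0.16, 0.0, 0.0, 0.0, 0.13]]
end [ 479.8 -269.8  360. ]
```

play_rows(series=[[[0,0,-0.2,0,0,0],[0,0,-0.2,0,0,0],[0,0,-0.2,0,0,0],[0,0,-0.2,0,0,0],[0,0,-0.2,0,0,0],[-0.28,-0.04,0,0,0,0.13],[-0.28,-0.02,0,0,0,0.13],[-0.28,-0.02,0,0,0,0.13],[-0.28,0,0,0,0,0.13],[-0.28,0,-0.01,0,0,0.13],[-0.28,0.02,0,0,0,0.13],[-0.27,0.02,0,0,0,0.13],[-0.27,0.04,0,0,0,0.13],[-0.27,0.04,0,0,0,0.13],[-0.26,0.05,0,0,0,0.13],[-0.26,0.07,0,0,0,0.13],[-0.26,0.07,0,0,0,0.13],[-0.25,0.08,-0.01,0,0,0.13],[-0.25,0.08,0,0,0,0.13],[-0.24,0.1,0,0,0,0.13]]])

```text
clock: 4.0
ee_pos: [584.7, 82.7, 358.5]
tcp_rot: [0.0, 0.836, 0.549, 0.0]
wrist_force: [0.5, -0.9, 0.5]
grip_width: 1.003
finger_force: 0.0
```

play_rows(series=[[[-0.24,0.1,0,0,0,0.14],[-0.23,0.11,0,0,0,0.13],[-0.22,0.12,0,0,0,0.13],[-0.22,0.13,0,0,0,0.13],[-0.21,0.14,0,0,0,0.13],[-0.21,0.14,-0.01,0,0,0.13],[-0.2,0.14,0,0,0,0.13],[-0.19,0.16,0,0,0,0.13],[-0.19,0.16,0,0,0,0.13],[-0.18,0.16,0,0,0,0.13],[0,0,0,0,0,0]]])

```text
clock: 5.1
ee_pos: [478.0, -272.6, 359.9]
tcp_rot: [0.0, 0.998, 0.066, -0.0]
wrist_force: [-0.1, 0.5, -0.0]
grip_width: 1.0
finger_force: 0.0
```

Run:
```python
from h import *
np.set_printoptions(precision=2,suppress=True)
import station
print(grip_point_offset if not callable(grip_point_offset) else grip_point_offset(), state()["joints"])
m=camera_model("wrist"); im=capture("wrist"); print({k:np.round(v,3).tolist() for k,v in m.items()})
ds=cut_out("wrench","wrist"); print([(d["pixel"],d["score"],d["region"].sum()) for d in ds])
print([(t,[(np.round(d["pixel"],1).tolist(),round(d["score"],2)) for d in spot_point(t,"wrist")]) for t in("wrench_middle","wrench_rack")])
o=im[:,:,::-1].copy()
for p,col in (((521,-250.7,33.3,.15,.64),(0,0,255)),((513,-252,32,.14,.576),(255,0,255))):
    x,y,z,yaw,l=p; a=R.from_euler("ZY",[yaw,-l]).as_matrix()
    for s in (70,120,190,241):
        u=proj(m,np.array([x,y,z])+a@[0,0,s])[0]; cv2.circle(o,tuple(int(v) for v in u),2,col,-1)
for d in ds:
    cs,_=cv2.findContours(d["region"].astype(np.uint8),0,1); cv2.drawContours(o,cs,-1,(0,255,255),1)
cv2.imwrite("pics/w1.png",cv2.resize(o,(800,600),interpolation=cv2.INTER_CUBIC))
np.save("w1.npy",im)
```

```text
-18.8 [-0.72 -0.08  1.62 -0.    1.6   0.71]
{'fx': 293.646, 'fy': 293.646, 'cx': 259.132, 'cy': 191.324, 'eye': [562.761, -260.497, 538.897], 'orientation': [0.11, 0.744, -0.652, -0.096]}
[([249.3, 208.1], 0.67, np.int64(835)), ([310.2, 218.9], 0.57, np.int64(666))]
[('wrench_middle', [([310.5, 215.7], 0.97), ([251.2, 185.0], 0.81)]), ('wrench_rack', [])]
```

View pics/w1.png

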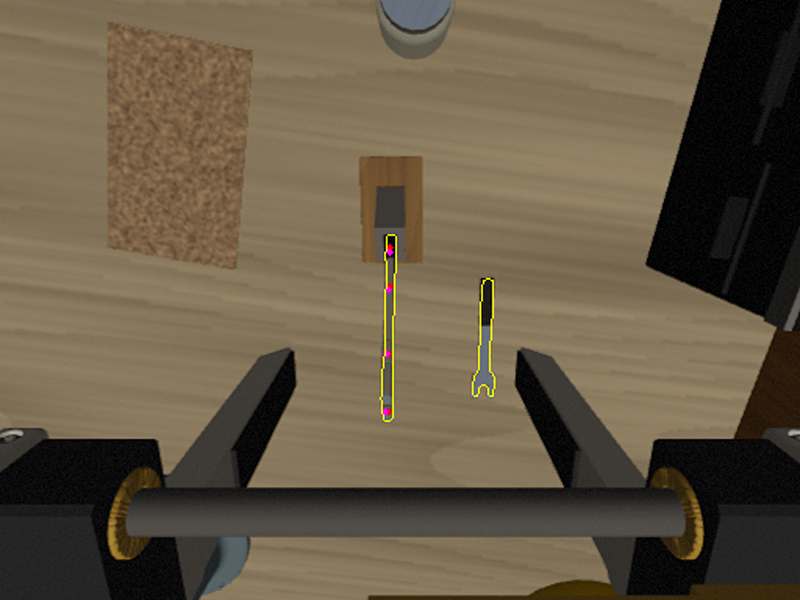

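The model points lie on the leaning wrench, which runs from (390,240) down to (388,415). The flat small wrench at (485,335) is clear of the finger gap.

Run:
```python
from h import *
p,Rm=pose(); yaw,l=.14,.59
a=R.from_euler("ZY",[yaw,-l]).as_matrix()[:,2]; G=np.array([515,-251.7,32])+145*a
T=tilt(yaw,np.radians(27)); tgt=G+18.8*T[:,2]; print(G,tgt)
p,Rm=rows(p,Rm,tgt-110*T[:,2],T,8)
p,Rm=rows(p,Rm,tgt,T,6)
```

```text
[ 435.11695024 -262.95727075  152.48639847] [ 426.66543553 -264.14827422  135.73547581]
[[0.0, -0.01, 0.11, 0.0, -0.08, 0.0], [0.0, -0.01, 0.1, 0.0, -0.07, 0.0], [0.01, -0.01, 0.11, 0.0, -0.08, 0.0], [0.02, -0.01, 0.1, 0.0, -0.07, 0.0], [0.02, -0.01, 0.1, 0.0, -0.08, 0.0], [0.03, -0.01, 0.1, 0.0, -0.07, 0.0], [0.04, -0.01, 0.1, 0.0, -0.08, 0.0], [0.04, -0.01, 0.1, 0.0, -0.07, 0.0]]
end [ 476.7 -257.4  233.5]
[[0.0, 0.0, 0.12, 0.0, 0.0, 0.0], [0.0, 0.0, 0.12, 0.0, 0.0, 0.0], [0.0, 0.0, 0.13, 0.0, 0.0, 0.0], [0.0, 0.0, 0.12, 0.0, 0.0, 0.0], [0.0, 0.0, 0.12, 0.0, 0.0, 0.0], [0.0, 0.0, 0.12, 0.0, 0.0, 0.0]]
end [ 427.5 -264.4  135.9]
```

play_rows(series=[[[0,-0.01,0.11,0,-0.08,0],[0,-0.01,0.1,0,-0.07,0],[0.01,-0.01,0.11,0,-0.08,0],[0.02,-0.01,0.1,0,-0.07,0],[0.02,-0.01,0.1,0,-0.08,0],[0.03,-0.01,0.1,0,-0.07,0],[0.04,-0.01,0.1,0,-0.08,0],[0.04,-0.01,0.1,0,-0.07,0],[0,0,0,0,0,0],[0,0,0,0,0,0]]])

```text
clock: 6.3
ee_pos: [476.8, -257.4, 233.4]
tcp_rot: [0.016, 0.97, 0.068, -0.233]
wrist_force: [-0.0, -0.2, 0.3]
grip_width: 0.999
finger_force: 0.0
```

Run:
```python
from h import *
np.set_printoptions(precision=2,suppress=True)
p,Rm=pose(); print(p,state()["joints"])
m=camera_model("wrist"); im=capture("wrist"); o=im[:,:,::-1].copy()
yaw,l=.14,.59; a=R.from_euler("ZY",[yaw,-l]).as_matrix()[:,2]; B=np.array([515,-251.7,32])
for s in (70,145,190,241): cv2.circle(o,tuple(int(v) for v in proj(m,B+s*a)[0]),2,(0,0,255),-1)
ds=cut_out("wrench","wrist")
for d in ds:
    ys,xs=np.nonzero(d["region"]); print(d["pixel"],d["score"],xs.min(),xs.max(),ys.min(),ys.max())
    for r in range(ys.min(),ys.max(),15): print(r,xs[ys==r].mean(),len(xs[ys==r]),end="; ")
print(); print([proj(m,B+s*a)[0] for s in (70,145,190,241)])
T=tilt(yaw,np.radians(27)); tgt=B+145*a+18.8*T[:,2]; rows(p,Rm,tgt,T,6)
cv2.imwrite("pics/w2.png",cv2.resize(o,(800,600),interpolation=cv2.INTER_CUBIC))
```

```text
[ 476.81 -257.37  233.39] [-0.55  0.24  1.56 -0.3   1.7   0.89]
[258.1, 206.6] 0.7 254 265 109 305
109 258.5 4; 124 259.5 10; 139 259.5 10; 154 259.5 8; 169 260.0 9; 184 260.0 9; 199 260.0 9; 214 260.0 9; 229 260.0 9; 244 260.0 9; 259 260.0 9; 274 260.0 9; 289 259.5 10; 304 259.5 8; [332.5, 163.1] 0.62 318 348 124 205
124 343.0 9; 139 339.5 12; 154 336.0 11; 169 333.0 11; 184 329.5 10; 199 327.06666666666666 15; 
[array([259.56, 124.51]), array([259.52, 196.37]), array([259.49, 243.58]), array([259.45, 301.31])]
[[0.0, 0.0, 0.12, 0.0, 0.0, 0.0], [0.0, 0.0, 0.12, 0.0, 0.0, 0.0], [0.0, 0.0, 0.13, 0.0, 0.0, 0.0], [0.0, 0.0, 0.12, 0.0, 0.0, 0.0], [0.0, 0.0, 0.12, 0.0, 0.0, 0.0], [-0.01, 0.0, 0.12, 0.0, 0.0, 0.0]]
end [ 426.3 -264.5  136.5]
```

View pics/w2.png

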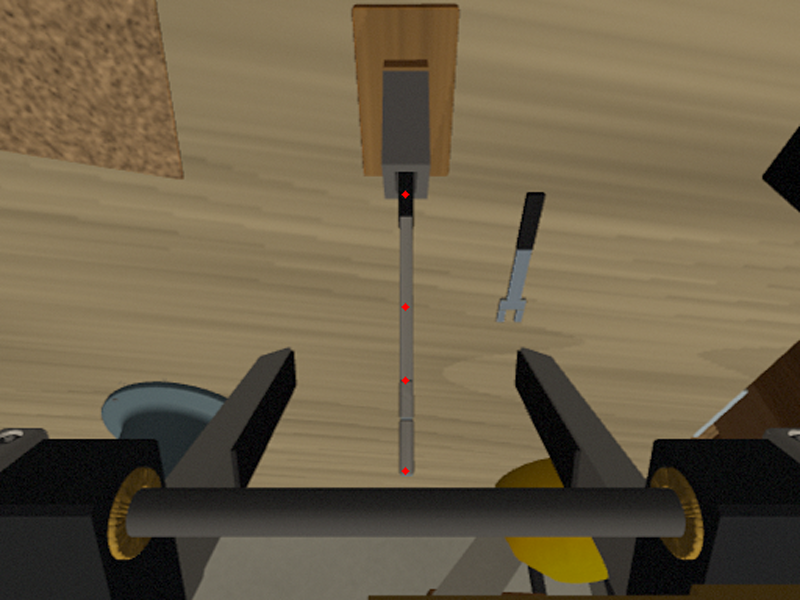

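The wrench sits centred between the fingers (column 405, rows 170–470) and the model points match it, so I'll descend and close.

play_rows(series=[[[0,0,0.12,0,0,0],[0,0,0.12,0,0,0],[0,0,0.13,0,0,0],[0,0,0.12,0,0,0],[0,0,0.12,0,0,0],[-0.01,0,0.12,0,0,0],[0,0,0,0,0,0],[0,0,0,0,0,0]]])

```text
clock: 7.2
ee_pos: [426.2, -265.8, 137.9]
tcp_rot: [0.017, 0.97, 0.067, -0.232]
wrist_force: [0.1, 0.1, 0.9]
grip_width: 1.0
finger_force: 0.0
```

play_rows(series=[[[0,0,0,0,0,0],[0,0,0,0,0,0],[0,0,0,0,0,0],[0,0,0,0,0,0],[0,0,0,0,0,0],[0,0,0,0,0,0],[0,0,0,0,0,0],[0,0,0,0,0,0]]], fingers=0)

```text
clock: 8.0
ee_pos: [425.6, -265.2, 136.5]
tcp_rot: [0.016, 0.97, 0.067, -0.233]
wrist_force: [-0.1, -0.2, -0.3]
grip_width: 0.357
finger_force: 0.0
```

Run:
```python
from h import *
np.set_printoptions(precision=2,suppress=True)
s=state(); print(s["clock"],s["wrist_force"],s["grip_width"]*94,s["finger_force"],s["joints"])
p,Rm=pose(); d=np.array([-.5*np.cos(.14),-.5*np.sin(.14),.866]); rows(p,Rm,p+100*d,Rm,8,dec=3)
```

```text
8.0 [-0.08 -0.16 -0.26] 33.59631112377956 0.0 [-0.61  0.25  1.75 -0.31  1.51  0.9 ]
[[-0.07, 0.0, -0.045, 0.0, 0.0, 0.0], [-0.07, 0.0, -0.046, 0.0, 0.0, 0.0], [-0.07, 0.0, -0.045, 0.0, 0.0, 0.0], [-0.07, 0.0, -0.046, 0.0, 0.0, 0.0], [-0.069, 0.0, -0.045, 0.0, 0.0, 0.0], [-0.07, 0.0, -0.045, 0.0, 0.0, 0.0], [-0.07, 0.0, -0.046, 0.0, 0.0, 0.0], [-0.07, 0.0, -0.045, 0.0, 0.0, 0.0]]
end [ 376.1 -272.1  223. ]
```

Still closing; I'll wait for it to finish.

play_rows(series=[[[0,0,0,0,0,0],[0,0,0,0,0,0],[0,0,0,0,0,0],[0,0,0,0,0,0],[0,0,0,0,0,0],[0,0,0,0,0,0],[0,0,0,0,0,0]]])

```text
clock: 8.7
ee_pos: [425.6, -265.2, 136.5]
tcp_rot: [0.016, 0.97, 0.067, -0.233]
wrist_force: [-0.7, 0.9, 1.4]
grip_width: 0.083
finger_force: 30.0
```

play_rows(series=[[[-0.035,0,-0.023,0,0,0],[-0.035,0,-0.023,0,0,0],[-0.035,0,-0.023,0,0,0],[-0.035,0,-0.023,0,0,0]]])

```text
clock: 9.1
ee_pos: [412.8, -267.0, 158.8]
tcp_rot: [0.016, 0.97, 0.067, -0.233]
wrist_force: [0.4, -0.1, -2.1]
grip_width: 0.084
finger_force: 30.0
```

The wrist now carries the wrench's weight (about 2.5 N) with no jamming, so I'll continue.

play_rows(series=[[[-0.05,0,-0.033,0,0,0],[-0.05,0,-0.033,0,0,0],[-0.05,0,-0.033,0,0,0],[-0.05,0,-0.033,0,0,0],[-0.05,0,-0.033,0,0,0],[-0.05,0,-0.033,0,0,0],[-0.05,0,-0.033,0,0,0],[-0.05,0,-0.033,0,0,0],[-0.05,0,-0.033,0,0,0],[-0.05,0,-0.033,0,0,0],[0,0,0,0,0,0]]])

```text
clock: 10.2
ee_pos: [369.5, -273.6, 237.9]
tcp_rot: [0.017, 0.97, 0.067, -0.232]
wrist_force: [0.1, -0.0, -3.2]
grip_width: 0.082
finger_force: 30.0
```

Run:
```python
from h import *
np.set_printoptions(precision=3,suppress=True)
s=state(); print(s["clock"],s["ee_pos"],s["wrist_force"],s["joints"])
m=camera_model("wrist"); im=capture("wrist"); ds=cut_out("wrench","wrist"); p,Rm=pose()
for d in ds:
    ys,xs=np.nonzero(d["region"]); print(d["pixel"],d["score"],xs.min(),xs.max(),ys.min(),ys.max(),cv2.minAreaRect(np.c_[xs,ys].astype(np.int32)))
# wrench in tool frame, predicted: axis in tool x-z plane
G=p-18.8*Rm[:,2]
for L in (.55,.576,.59,.61,.64):
    a=R.from_euler("ZY",[.14,-L]).as_matrix()[:,2]; print(L,[proj(m,G+(s-145)*a)[0].round(1).tolist() for s in (0,90,241)])
cv2.imwrite("pics/w3.png",cv2.resize(im[:,:,::-1],(800,600),interpolation=cv2.INTER_CUBIC))
s=capture("scene");cv2.imwrite("pics/s3.png",cv2.resize(s[100:300,40:300,::-1],None,fx=3,fy=3,interpolation=cv2.INTER_CUBIC))
```

```text
10.2 [ 369.458 -273.563  237.851] [ 0.104 -0.04  -3.249] [-0.68   0.027  1.796 -0.339  1.648  0.783]
[348.2, 92.2] 0.59 326 367 34 153 ((348.72711181640625, 94.51199340820312), (20.01809310913086, 123.7380142211914), 12.946508407592773)
0.55 [[258.9, 48.6], [259.2, 163.5], [259.9, 433.4]]
0.576 [[258.9, 44.9], [259.2, 162.8], [259.9, 430.8]]
0.59 [[258.9, 42.9], [259.2, 162.4], [259.9, 429.4]]
0.61 [[258.9, 40.0], [259.2, 161.9], [259.9, 427.3]]
0.64 [[258.9, 35.7], [259.2, 161.1], [259.9, 424.2]]
```

View pics/w3.png

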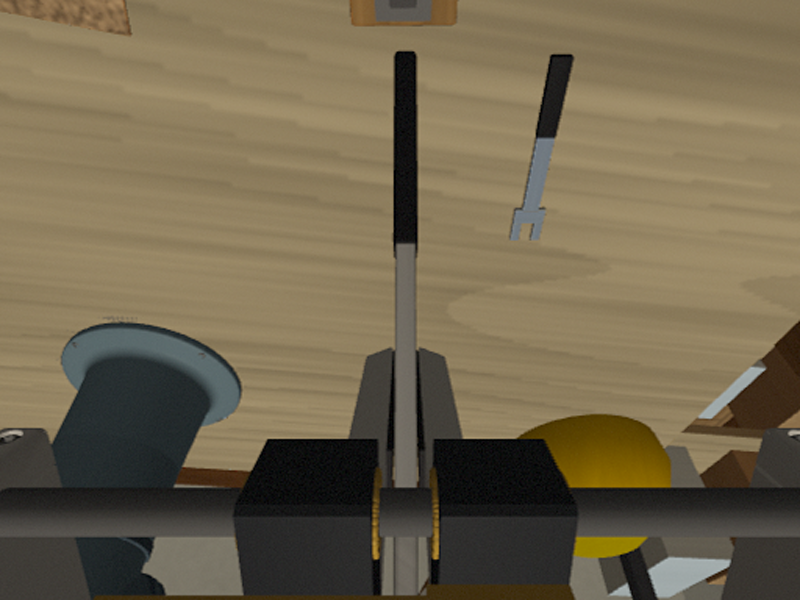

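View pics/s3.png

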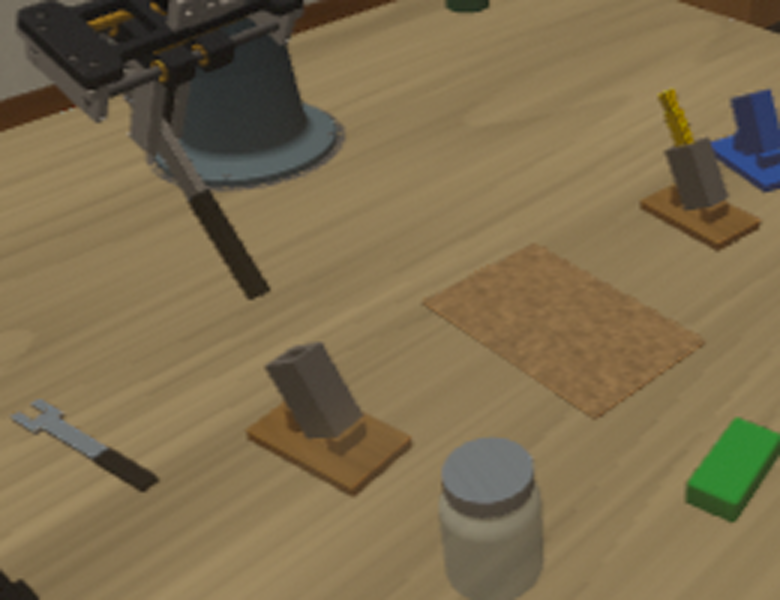

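The wrench is fully out and clear of the rack, with the handle end at wrist pixel (405,52) and the handle/bar joint at (405,243). From these two marks I'll solve its angle and slide in the hand, then plan the move to the mat.

```bash
cat >> h.py <<'E'
from scipy.optimize import fsolve
def inhand(m,p,Rm,r0,r90):
    # returns phi (angle z_t to -axis), s at grip; near (camera-side) edge, half width 12 handle
    G=p-18.8*Rm[:,2]
    def axes(phi):
        a=-(np.cos(phi)*Rm[:,2]+np.sin(phi)*Rm[:,0]); w=np.cos(phi)*Rm[:,0]-np.sin(phi)*Rm[:,2]  # unit, perp
        return a,w
    def f(v,sg):
        a,w=axes(v[0]); return [proj(m,G+(0-v[1])*a+sg*12*w)[0,1]-r0, proj(m,G+(90-v[1])*a+sg*12*w)[0,1]-r90]
    return [fsolve(f,[np.radians(60),145],args=(sg,)) for sg in(1,-1)]
E
python3 - <<'E'
from h import *
np.set_printoptions(precision=3,suppress=True)
p,Rm=pose(); m=camera_model("wrist")
im=capture("wrist").astype(int).sum(2)
col=im[:,255:264].mean(1); print(col[25:45].round(), col[145:170].round())
for r0 in (32,33):
    for r90 in (155,156): print([ (np.degrees(v[0]),v[1]) for v in inhand(m,p,Rm,r0,r90)])
phi0=np.radians(60.8); a=-(np.cos(phi0)*Rm[:,2]+np.sin(phi0)*Rm[:,0]); print(a, "lean",np.degrees(np.arccos(a[2])), "w sign cam",(np.cos(phi0)*Rm[:,0]-np.sin(phi0)*Rm[:,2])@(np.array(m["eye"])-p))
E
```

```text
[353. 352. 351. 351. 350. 351. 347. 258.  18.  37.  41.  45.  40.  48.
  43.  45.  46.  43.  44.  46.] [ 49.  47.  52.  51.  51.  45.  48.  54.  56.  70. 135. 276. 315. 310.
 310. 310. 312. 312. 309. 309. 310. 311. 308. 311. 309.]
[(np.float64(59.38690344710965), np.float64(146.8577804745539)), (np.float64(66.00349255665778), np.float64(152.30782176690437))]
[(np.float64(59.72115614954206), np.float64(146.1517430472815)), (np.float64(66.42791186304633), np.float64(151.4142388705115))]
[(np.float64(58.96813264876742), np.float64(146.93123550611944)), (np.float64(65.53047673401115), np.float64(152.54108201443353))]
[(np.float64(59.30168951001885), np.float64(146.21897850120314)), (np.float64(65.95301183197708), np.float64(151.64065636956747))]
[-0.551 -0.077  0.831] lean 33.79154776713894 w sign cam 198.38180591502322
```

Run:
```python
from h import *
p,Rm=pose(); yaw=-.05; phi=np.radians(59.7)
T=tilt(yaw,-(np.pi/2-phi)); xm=np.array([np.cos(yaw),np.sin(yaw),0])
tgt=np.array([535,-5,202.])-26*xm+18.8*T[:,2]; print(tgt, T[:,2])
rows(p,Rm,tgt,T,20)
```

```text
[518.50575863  -4.17459998 185.76816365] [ 0.5038971  -0.02521587 -0.86339555]
[[0.06, -0.08, -0.01, 0.0, 0.06, 0.01], [0.07, -0.08, -0.01, 0.0, 0.07, 0.01], [0.06, -0.09, -0.01, 0.0, 0.06, 0.02], [0.06, -0.08, 0.0, 0.0, 0.06, 0.01], [0.06, -0.08, 0.0, 0.0, 0.07, 0.01], [0.06, -0.09, 0.0, 0.0, 0.06, 0.01], [0.06, -0.08, 0.0, 0.0, 0.06, 0.02], [0.06, -0.09, 0.01, 0.0, 0.07, 0.01], [0.05, -0.09, 0.01, 0.0, 0.06, 0.01], [0.06, -0.08, 0.02, 0.0, 0.07, 0.01], [0.05, -0.09, 0.01, -0.01, 0.06, 0.02], [0.05, -0.09, 0.02, 0.0, 0.06, 0.01], [0.05, -0.09, 0.02, 0.0, 0.07, 0.01], [0.05, -0.09, 0.03, 0.0, 0.06, 0.01], [0.05, -0.09, 0.02, 0.0, 0.06, 0.02], [0.04, -0.09, 0.03, 0.0, 0.07, 0.01], [0.04, -0.09, 0.03, 0.0, 0.06, 0.01], [0.04, -0.09, 0.03, 0.0, 0.06, 0.02], [0.03, -0.09, 0.03, 0.0, 0.07, 0.01], [0.04, -0.09, 0.04, 0.0, 0.06, 0.01]]
end [519.   -4.6 186.1]
```

play_rows(series=[[[0.06,-0.08,-0.01,0,0.06,0.01],[0.07,-0.08,-0.01,0,0.07,0.01],[0.06,-0.09,-0.01,0,0.06,0.02],[0.06,-0.08,0,0,0.06,0.01],[0.06,-0.08,0,0,0.07,0.01],[0.06,-0.09,0,0,0.06,0.01],[0.06,-0.08,0,0,0.06,0.02],[0.06,-0.09,0.01,0,0.07,0.01],[0.05,-0.09,0.01,0,0.06,0.01],[0.06,-0.08,0.02,0,0.07,0.01],[0.05,-0.09,0.01,-0.01,0.06,0.02],[0.05,-0.09,0.02,0,0.06,0.01],[0.05,-0.09,0.02,0,0.07,0.01],[0.05,-0.09,0.03,0,0.06,0.01],[0.05,-0.09,0.02,0,0.06,0.02],[0.04,-0.09,0.03,0,0.07,0.01],[0.04,-0.09,0.03,0,0.06,0.01],[0.04,-0.09,0.03,0,0.06,0.02],[0.03,-0.09,0.03,0,0.07,0.01],[0.04,-0.09,0.04,0,0.06,0.01]]])

```text
clock: 12.4
ee_pos: [518.2, -4.0, 185.1]
tcp_rot: [0.007, 0.965, -0.024, 0.261]
wrist_force: [0.7, 0.4, -4.0]
grip_width: 0.083
finger_force: 30.0
```

play_rows(series=[[[0,0,0,0,0,0],[0,0,0,0,0,0],[0,0,0,0,0,0]]])

```text
clock: 12.7
ee_pos: [519.2, -5.4, 186.7]
tcp_rot: [0.008, 0.965, -0.024, 0.261]
wrist_force: [-0.1, 0.1, -3.0]
grip_width: 0.08
finger_force: 30.0
```

Run:
```python
from h import *
np.set_printoptions(precision=3,suppress=True)
p,Rm=pose(); m=camera_model("wrist"); im=capture("wrist"); print(state()["clock"],state()["joints"],p)
g=im.astype(int).sum(2)
col=g[:,255:264].mean(1); print(col[25:45].round(), col[145:170].round())
yaw=-.05
T=tilt(yaw,-np.radians(90-59.7)); print("err rotvec deg (tool)",np.degrees(R.from_matrix(Rm.T@T).as_rotvec()))
a=-(np.cos(np.radians(59.7))*Rm[:,2]+np.sin(np.radians(59.7))*Rm[:,0]); mid=p-18.8*Rm[:,2]+(120-146)*a; print("axis",a,"mid",mid)
t=capture("top"); s=capture("scene")
mt=camera_model("top"); d=cut_out("wrench","top"); print([(x["pixel"],x["score"]) for x in d]); print(spot_point("handle_end","top"),proj(mt,mid-120*a))
ds=camera_model("scene"); print(spot_point("handle_end","scene"),proj(ds,mid-120*a))
cv2.imwrite("pics/f1.png",np.hstack([cv2.resize(s[100:290,90:345],(400,298)),cv2.resize(t[130:290,170:385],(400,298))])[:,:,::-1])
cv2.imwrite("pics/f2.png",im[:,:,::-1])
```

```text
12.75 [-0.296 -0.397  2.27   0.176  0.761  1.229] [519.184  -5.362 186.674]
[365. 365. 364. 354. 348. 345. 348. 336.  31.  64.  65.  67.  63.  64.
  70.  64.  61.  67.  68.  65.] [ 73.  72.  75.  72.  71.  73.  75.  75.  66.  54. 126. 307. 361. 354.
 353. 353. 353. 350. 353. 353. 353. 353. 354. 352. 353.]
err rotvec deg (tool) [0.127 0.015 0.038]
axis [-0.999  0.051  0.   ] mid [535.684  -6.16  202.902]
[([255.8, 197.5], 0.76), ([361.3, 271.0], 0.68)]
[{'pixel': [256.9, 171.7], 'score': 0.73}, {'pixel': [360.9, 245.3], 'score': 0.69}, {'pixel': [184.4, 214.0], 'score': 0.5}] [[255.824 172.961]]
[{'pixel': [258.2, 161.6], 'score': 0.86}] [[261.38  161.143]]
```

View pics/f1.png

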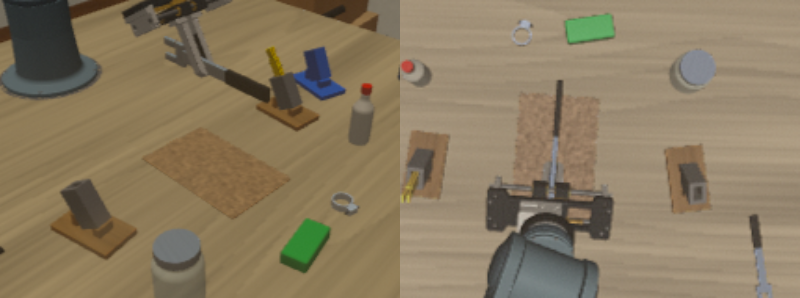

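The wrench is level over the mat's centre and aligned with the mat, with the handle pointing away. The other objects are where they were, and the wrench has not slipped in the grip. I'm handing it in.

```bash
python3 -c "
from station import *
print(finish_job())"
```

```text
the job is handed in; nothing more can be done
None
```

I drew the pedal wrench out of its rack and handed the job in at about 13 s on the clock; it is held still and level with its middle about 20 cm above the mat's centre, in line with the mat's long side, black handle pointing away from the robot and jaw towards it.

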